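Slide the fuel tin in under the chafing dish

ROBOT

A 7-joint arm with a two-finger parallel gripper is mounted at the origin on the work surface. World frame = base frame: x ahead of the robot, y to its left, z up, the work surface at z = 0. Lengths are in m, angles in rad, forces in N, time in s.
With the tool pointing down it reaches from about 0.4 to 0.875 m from the base axis. Payload 19.3 kg.
Tool frame: the origin (TCP) lies midway between the tips of the shut fingers; the grasp point (between the pads) lies 19 mm behind it; x points along the fingers, y is the direction in which the jaws open and shut, and the axes are right-handed (so a half turn about x gives the same grasp; the last joint's range is limited). The gripper opens to 85 mm and grips with 20 to 120 N. Pads are 22 mm wide; open, the fingers measure 114 mm over their backs; the gripper's body (76 mm by 85 mm) begins 54 mm behind the grasp point. The pads swing forward as they close: fully open they stand 13 mm farther back than shut.
Start: joints at [-0.07, 0.521, -0.036, 1.599, 0.021, 1.021, -0.113], TCP at [0.625, -0, 0.231] pointing down, gripper open.
Joint ranges: [-2.91, 2.91], [-0.3, 2.13], [-1.5, 1.42], [0.17, 2.43], [-1.26, 4.41], [0.16, 1.93], [-2.52, 2.52]. Speed limits (rad/s): [1.89, 1.89, 2.39, 2.39, 3.01, 3.01, 3.01].

INTERFACE

Orientations are given as [roll, pitch, yaw] about the fixed x, y, z axes, in that order (R = Rz(yaw) Ry(pitch) Rx(roll)).
In Python, from workcell import telemetry, vision, workorder gives the robot as it stands. The module is installed in compiled form; this text tells all that it offers.
- The arm moves only by the tool play_rows, never from a script. Its argument "deltas" is a list of rows, each a list of 7 numbers: the shift along the world's x, y, z in mm, then the turn, a rotation vector about the world's x, y, z in degrees, then the finger opening in mm, from 0 to 85.4. In form: [[x, y, z, wx, wy, wz, jaw], ...]. A call has 1 to 8 rows; each row shifts and turns the commanded pose from where the row before left it; what a row does not reach is not made up. A row lasts 1/8 s, in which the tool goes at most 62.5 mm and 10.7 degrees, less where a joint would pass 70% of its speed; a pose out of reach is approached as far as the arm can. A call with a gripper value outside its range is refused whole. The fingers move at their own pace and stop on an object; "grip_force" is the grip in N (left out, the last holds). Time passes only in rows, so rows that do not move let the fingers close. It gives the time, the measured TCP pose, the force and the opening at its end, in the units of the state.
- telemetry.observe(): the state, without advancing time (a new reading comes with each control period).
- vision.grab_frame(name): name is "scene" or "side" or "wrist"; returns the picture (480x640x3 uint8, red, green, blue); there is no depth.
- vision.camera_info(name): a dict with "mtx" (3x3 intrinsics, pixels), "rvec" (rotation vector, rad) and "tvec" (3), from world to camera coordinates, as OpenCV has them. Camera axes: x right, y down, z forward; pixel columns grow to the right and rows downward; lengths in m; the calibration is good to about 2 mm. A picture is of the moment at which its call begins: read the wrist's pose just before it. camera_info takes no time and is no camera call; for the wrist camera it gives the pose at the moment of the call.
- workorder.job_done(): hands the job in, once; it reports no verdict.
The state is a dict: "clock": time; "qpos": joint angles; "qd": joint speeds; "joint_efforts": joint torques, N m; "position": TCP position; "tool_rot": TCP orientation; "force": force on the tool from outside, world axes, zero at the start; "moment": the same for the moment, N m; "grip_width": finger opening in m.
Only numpy, scipy, OpenCV 4.12 (cv2) and the standard library are available. Lean on these libraries where they do the work, as an engineer would, in place of code of your own. Each camera call takes 0.05 s, during which the arm holds its last target. There are 200 camera calls.

TASK

Set the chafing dish up for lighting: slide the fuel tin along the table, in under the pan from the open front of the stand and midway between its two end frames, until you feel it come up against the burner rest bar and press lightly there. Keep the tin standing on the table, do not shift the dish, and leave the other things on the table alone.

Things in the scene. Friction and masses are not known exactly. Their poses are not given: they have to be found in the camera images.
- fuel_mid (a point): Centre (half-way up) of the fuel tin: plain upright steel tin with a paper band, 85 mm diameter, 65 mm high, 0.17 to 0.35 kg, too wide to grip. Loose on the table on the robot's side of the dish, left or right, the jar on the other side. Slides at about 1 to 4 N when pushed low. z is up; its turn about z means nothing.
- chafer: Chafing dish: stainless frame and rectangular pan, no lid on, 2.2 kg, loose on four feet; slides bodily at 15 to 25 N. Origin at table height under the pan's middle; x from the open front (robot's side) to the back, y to the left, z up. Upright 12 mm legs at x +-137, y +-170 mm (feet 22 mm wide). Nothing crosses the front between the legs below the pan.
- pan_under (a point): Middle of the pan's flat underside, 185 mm above the table, axes as the dish. The underside covers x +-125, y +-156 mm about it. Above it the pan's walls rise to the rim, 283 to 289 mm above the table, which reaches x +-146, y +-180 mm; a carrying handle outside each end reaches y +-212 mm.
- rest_mid (a point): Middle of the span in which the burner rest may be clamped, axes as the dish. The rest is a 10 mm round bar along y, axis 28 mm above the table, running from end frame to end frame on the low rails. Its setting differs each time and is not reported: bar axis 17.5 mm or less before or behind this point (along x). Clamped firm, it does not give.
- jar: Glass jar with white cap, 72 mm in diameter, 95 mm high, origin at the centre of its underside, z up. To be left alone.
- glass: Drinking glass, 72 mm across the rim, 135 mm high, origin at the centre of its underside. To be left alone.
- salt: White salt shaker, 44 mm in diameter, 77 mm high, origin at the centre of its underside. To be left alone.
- pepper: Steel pepper shaker, 44 mm in diameter, 77 mm high, origin at the centre of its underside. To be left alone.
- spoon: Steel serving spoon 190 mm long lying flat on the table along its x axis. To be left alone.
- plate: White dinner plate, 250 mm in diameter, 22 mm high, origin at the centre of its underside. To be left alone.
- mug: White coffee mug with a handle, 80 mm across, 95 mm high, origin at the centre of its underside. To be left alone.

How it is judged:
On the way:
1. the tin, under the pan and midway between the end frames, is pressed against the burner rest bar (contact force between fuel and chafer above 0.5 N and x of fuel_mid in the frame of chafer between -0.052 and 0 m and y of fuel_mid in the frame of chafer between -0.02 and 0.02 m), for 0.1 s.
At the end, for the whole second after the job is handed in: After having been pressed against the burner rest bar (over 0.5 N for 0.1 s), the tin stands upright and still on the table under the pan, within 20 mm of midway between the end frames and no more than 52 mm in front of the pan's middle nor beyond it; the dish is within 6 mm of where it stood (x of fuel_mid in the frame of chafer between -0.052 and 0 m and y of fuel_mid in the frame of chafer between -0.02 and 0.02 m and angle between fuel_mid's own z axis and vertical below 0.08 rad and linear speed of fuel below 0.01 m/s and distance of chafer from where it was at the start of the episode below 0.006 m); the robot touches nothing.
It fails at once if the dish is shifted by more than 6 mm (distance of chafer from where it was at the start of the episode above 0.006 m).
It fails at once if the tin is lifted off the table or tipped (height (world z) of fuel_mid above 0.045 m or angle between fuel_mid's own z axis and vertical above 0.3 rad).
It fails at once if one of the other loose things is moved by more than 15 mm (distance of any of jar, glass, salt, pepper, spoon, plate, mug from where it was at the start of the episode above 0.015 m).
It also fails if it takes over 61 s, if anything falls off the work surface, if the arm or the gripper's body presses on something with over 40 N, if the wrist force passes 120 N, or if a joint passes its speed limit or range.

## Working session

There is one attempt and no reset: what is moved stays moved. The work goes in short steps, Python scripts to look and compute and a tool call to move; the robot and the scene stay as the last step left them, time stands still between calls to the robot, and variables do not carry over. Pictures are saved under pics/ and viewed, about 8 in all and at most 12, crops included, and the job is handed in when it is done.

Besides the shell and the picture viewer there is one more tool, called after "Emit:" as name([rows], argument=value, ...), one row to a line, values as JSON. play_rows: Moves the arm, as the interface text tells. Its arguments: {"type":"object","properties":{"deltas":{"type":"array","items":{"type":"array","items":{"type":"number"}}},"grip_force":{"type":"number"}},"required":["deltas"]}

```bash
mkdir -p pics; cat > h.py <<'E'
import numpy as np, cv2
from workcell import telemetry, vision, workorder
def cam(n):
    c=vision.camera_info(n); K=np.array(c["mtx"],float); R=cv2.Rodrigues(np.array(c["rvec"],float))[0]; t=np.array(c["tvec"],float).ravel()
    return K,R,t
def ray(c,px,z):
    K,R,t=c; o=-R.T@t; d=R.T@np.linalg.inv(K)@np.array([px[0],px[1],1.]); return o+d*(z-o[2])/d[2]
def proj(c,P):
    K,R,t=c; p=K@(R@np.array(P,float)+t); return p[:2]/p[2]
def save(n,f):
    im=vision.grab_frame(n); cv2.imwrite(f,cv2.cvtColor(im,cv2.COLOR_RGB2BGR)); return im
E
python3 - <<'E'
from h import *
for n in("scene","side","wrist"):
    save(n,f"pics/{n}0.png"); c=cam(n); print(n,-c[1].T@c[2],c[1][2],c[0][0,0])
s=telemetry.observe(); print(s["clock"],s["position"],s["tool_rot"],s["force"])
E
```

```text
scene [0.87864036 0.39956859 1.74238305] [-0.17361424 -0.26161164 -0.94943007] 574.4963959744698
side [ 0.14770162 -0.84971299  0.81322279] [ 0.37687478  0.71108381 -0.59356989] 440.10033344208125
wrist [0.6252641  0.08142638 0.37292972] [ 6.34522347e-04 -3.19832669e-01 -9.47473831e-01] 399.3525609914391
0.15 [ 6.24895292e-01 -3.28553791e-05  2.31039663e-01] [-1.50111569  1.57032703 -3.07190558] [-0.11464656  0.20020762 -0.32081224]
```

View pics/scene0.png

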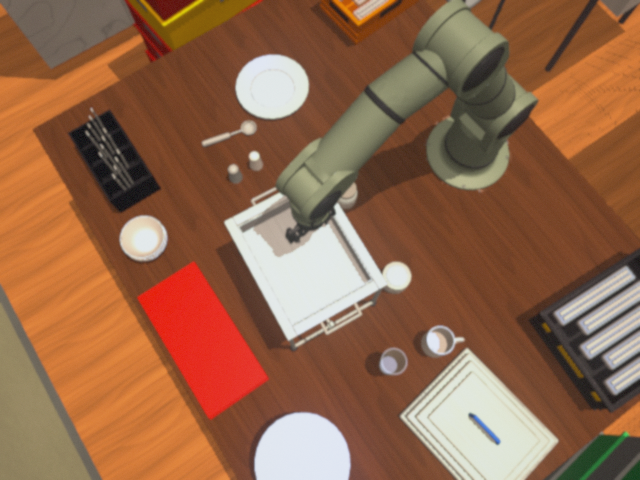

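View pics/side0.png

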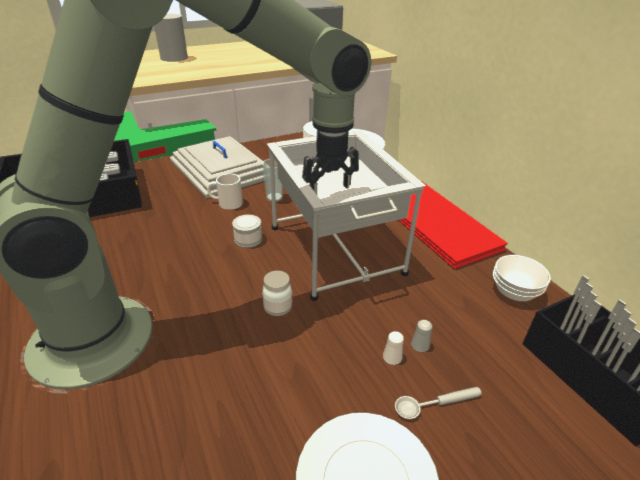

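```bash
python3 - <<'E'
import cv2
a=cv2.imread('pics/side0.png')[125:315,225:435]; b=cv2.imread('pics/scene0.png')[180:360,215:425]
cv2.imwrite('pics/c1.png',cv2.resize(a,None,fx=3.1,fy=3.1,interpolation=cv2.INTER_CUBIC))
cv2.imwrite('pics/c2.png',cv2.resize(b,None,fx=3.3,fy=3.3,interpolation=cv2.INTER_CUBIC))
E
```

```text
(no output)
```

View pics/c1.png

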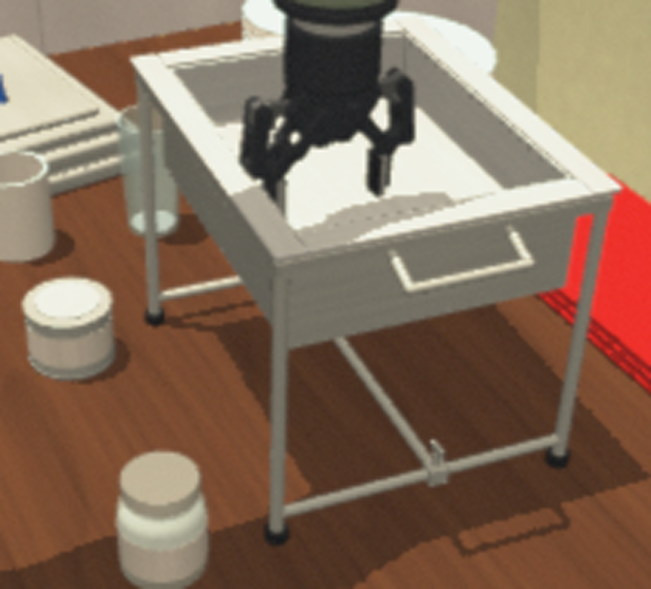

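View pics/c2.png

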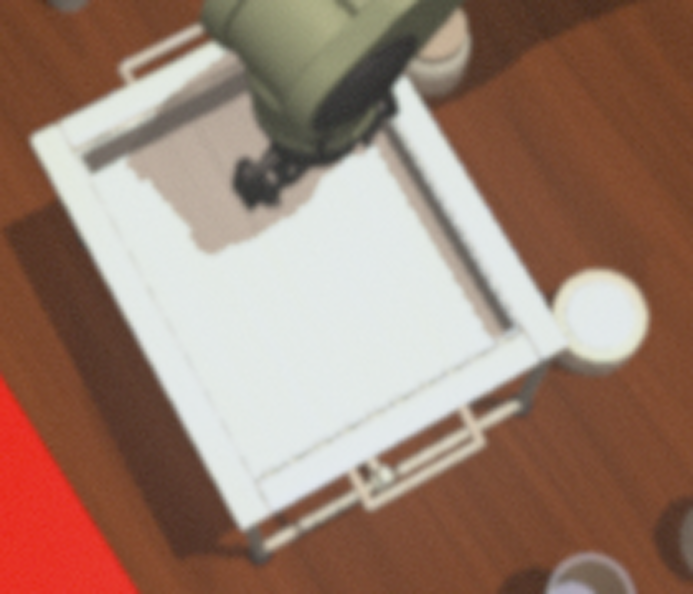

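```bash
python3 - <<'E'
from h import *
sc,sd=cam("scene"),cam("side")
S=lambda x,y:(x/3.1+225,y/3.1+125); C=lambda x,y:(x/3.3+215,y/3.3+180)
np.set_printoptions(precision=4,suppress=True)
# rigid fit: feet + rim corners
obs=[];mod=[]
for p,m in((S(154,317),(-137,170)),(S(277,534),(-137,-170)),(S(558,458),(137,-170))): obs.append(ray(sd,p,.008)[:2]);mod.append(m)
for p,m in((C(32,138),(146,-180)),(C(248,529),(146,180)),(C(565,350),(-146,180))): obs.append(ray(sc,p,.288)[:2]);mod.append(m)
for p,m in((S(133,58),(-146,180)),(S(275,262),(-146,-180)),(S(620,187),(146,-180))): obs.append(ray(sd,p,.288)[:2]);mod.append(m)
o=np.array(obs);m=np.array(mod)/1000
oc,mc=o-o.mean(0),m-m.mean(0)
th=np.arctan2((mc[:,0]*oc[:,1]-mc[:,1]*oc[:,0]).sum(),(mc*oc).sum()); R=np.array([[np.cos(th),-np.sin(th)],[np.sin(th),np.cos(th)]])
t=o.mean(0)-R@m.mean(0); print("dish",t,np.degrees(th)); print((o-(m@R.T+t))*1000)
loc=lambda p:(R.T@(np.array(p)[:2]-t))*1000
print("tin scene",ray(sc,C(600,317),.065),"side",ray(sd,S(67,301),.065), loc(ray(sc,C(600,317),.065)))
print("jar side cap",ray(sd,S(160,470),.095),loc(ray(sd,S(160,470),.095)))
for p in(S(340,340),S(390,407),S(428,458)): print("bar",loc(ray(sd,p,.030)))
print("mug",ray(sc,(440,340),.095)[:2],"glass",ray(sc,(393,361),.135)[:2],ray(sd,S(150,225),.0)[:2])
K=vision.camera_info
print("front lines", [R@np.array(v)+t for v in ((-.06,0),(-.3,0),(-.0475,0))])
E
```

```text
dish [0.6786 0.0475] -4.846716634102388
[[-1.4985 -3.4601]
 [-0.4021 -2.0822]
 [-1.6762 -2.1994]
 [-1.1612  2.8504]
 [-3.5803  3.2229]
 [ 7.1016  2.9582]
 [ 3.3994 -1.6374]
 [-1.4136 -3.0458]
 [-0.7691  3.3933]]
tin scene [0.4616 0.2114 0.065 ] side [0.4608 0.2096 0.065 ] [-229.9954  145.0214]
jar side cap [ 0.4352 -0.0876  0.095 ] [-231.0576 -155.0915]
bar [11.0448 35.3816]
bar [ 11.8942 -76.3308]
bar [  12.4245 -152.4986]
mug [0.4793 0.4317] glass [0.6299 0.4033] [0.6243 0.4065]
front lines [array([0.6188, 0.0525]), array([0.3796, 0.0728]), array([0.6312, 0.0515])]
```

Emit:
play_rows([
  [0, 0, 40, 0, 0, 0, 50],
  [0, 0, 40, 0, 0, 0, 50],
  [0, 0, 40, 0, 0, 0, 50],
  [0, 0, 30, 0, 0, 0, 50],
])

```text
clock: 0.65
position: [0.6249, -0.0001, 0.3828]
tool_rot: [1.574, 1.57, 0.003]
force: [-0.4, 0.9, -2.6]
grip_width: 0.0503
```

```bash
python3 - <<'E'
import json
from h import *
s=telemetry.observe(); print(s); open('log.txt','a').write(json.dumps([list(map(float,s[k])) for k in("qpos","position","tool_rot")])+"\n")
E
```

```text
{'clock': 0.65, 'qpos': array([-0.07713674,  0.41211186, -0.02644187,  1.38566104,  0.01092904,
        1.34337795, -0.10386586]), 'qd': array([-0.01283072, -0.10657932,  0.0184118 , -0.39635374, -0.01185947,
        0.51235383,  0.01058819]), 'joint_efforts': array([ 2.70042149e-01, -8.76515651e+01,  1.72007784e+00, -4.03269517e+01,
        4.58397064e-02, -1.34656157e+00, -2.67840328e-02]), 'position': array([ 6.24942699e-01, -6.01345449e-05,  3.82793007e-01]), 'tool_rot': array([1.57393066, 1.57021031, 0.0030922 ]), 'force': array([-0.41396233,  0.91053261, -2.56223576]), 'moment': array([ 0.04131758, -0.07992048,  0.05600297]), 'grip_width': 0.05031682490958765}
```

Emit:
play_rows([
  [-30, 30, 0, 0, -8, 0, 50],
  [-30, 30, 0, 0, -8, 0, 50],
  [-30, 30, 0, 0, -8, 0, 50],
  [-30, 30, 0, 0, -8, 0, 50],
])

```text
clock: 1.15
position: [0.5077, 0.1166, 0.3814]
tool_rot: [1.568, 1.026, -0.004]
force: [0.8, -0.6, -2.5]
grip_width: 0.05
```

```bash
cat > lg.py <<'E'
import json
from h import *
s=telemetry.observe(); print({k:np.round(s[k],3).tolist() for k in("clock","qpos","position","tool_rot","force")}); open('log.txt','a').write(json.dumps([list(map(float,s[k])) for k in("qpos","position","tool_rot")])+"\n")
E
python3 lg.py
```

```text
{'clock': 1.15, 'qpos': [-0.341, -0.038, -0.153, 2.072, 0.407, 0.66, -0.763], 'position': [0.508, 0.117, 0.381], 'tool_rot': [1.568, 1.026, -0.004], 'force': [0.773, -0.57, -2.501]}
```

Emit:
play_rows([
  [0, 40, 0, 8, 0, 0, 50],
  [0, 40, 0, 8, 0, 0, 50],
  [0, 40, 0, 8, 0, 0, 50],
  [0, 20, 0, 8, 0, 0, 50],
])

```text
clock: 1.65
position: [0.5064, 0.2509, 0.3797]
tool_rot: [2.399, 0.856, 0.69]
force: [-1.0, 0.1, -2.4]
grip_width: 0.0501
```

```bash
python3 lg.py
```

```text
{'clock': 1.65, 'qpos': [-0.366, 0.0, -0.122, 2.128, -0.412, 0.335, -0.283], 'position': [0.506, 0.251, 0.38], 'tool_rot': [2.399, 0.856, 0.69], 'force': [-1.0, 0.131, -2.356]}
```

```bash
cat > kin.py <<'E'
import numpy as np, json
from scipy.spatial.transform import Rotation as Ro
from scipy.optimize import least_squares
AX=['z','y','z','y','z','y','z']
def fk(q,p,sg):
    # p: o1, L: 5 segs (x,z) ..., R7
    R=Ro.from_euler('z',p[0]); pos=np.array([p[1],p[2]*0,0.])
    offs=[[0,0,0],[0,0,p[3]],[p[4],p[10],p[5]],[p[11],p[12],0],[p[6],p[13],p[7]],[0,0,0],[p[8],p[14],p[9]]]
    for i in range(7):
        pos=pos+R.apply(offs[i]); R=R*Ro.from_euler(AX[i],sg[i]*q[i])
    # tool after joint7
    pos=pos+R.apply([0,0,p[2]]); return pos,R*Ro.from_rotvec(p[15:18])
D=[json.loads(l) for l in open('log.txt')]
def fit(sg,x0=None):
    def f(p):
        r=[]
        for q,x,e in D:
            P,R=fk(q,p,sg); r+=list((P-x)*5)+list((R.inv()*Ro.from_euler('xyz',e)).as_rotvec())
        return np.r_[r,p[[1,4,6,8,10,11,12,13,14]]*.02,(p[[2,3,5,7,9]]-.3)*.001]
    best=None
    for rv in ([0,-np.pi/2,0],[1.2,-1.2,1.2],[-1.2,-1.2,-1.2],[2.2,0,2.2]):
        p0=np.zeros(18);p0[[2,3,5,7]]=[.25,.3,.4,.4];p0[15:18]=rv
        s=least_squares(f,p0)
        if best is None or s.cost<best.cost: best=s
    return best
if __name__=="__main__":
    import itertools
    D.append([[-0.07,0.521,-0.036,1.599,0.021,1.021,-0.113],[0.6249,0,0.2310],[-1.50111569,1.57032703,-3.07190558]])
    out=[]
    for a,b,c,d in itertools.product([1,-1],repeat=4):
        sg=[a,1,b,1,c,1,d]; s=fit(sg); out.append((s.cost,sg,s.x))
    out.sort(key=lambda t:t[0])
    for o in out[:3]: print(o[0],o[1],np.round(o[2],3).tolist())
    json.dump([out[0][1],out[0][2].tolist()],open('kin.json','w'))
E
python3 kin.py
```

```text
2.216492943933573e-06 [-1, 1, -1, 1, -1, 1, -1] [-0.0, -0.003, 0.161, 0.32, 0.011, 0.526, -0.001, 0.421, 0.002, 0.161, -0.02, -0.005, -0.02, -0.02, 0.002, 1.209, -1.209, 1.209]
0.023000689343653128 [-1, 1, 1, 1, -1, 1, -1] [0.143, 0.027, -0.024, 0.115, 1.026, 0.455, -0.013, 0.3, 0.216, -0.024, -0.98, -0.697, 0.356, 0.356, 0.122, 1.175, -1.172, 1.212]
0.15412603682220272 [1, 1, -1, 1, -1, 1, -1] [0.479, 0.211, -0.657, -0.499, -2.229, 0.105, -0.095, -0.153, 1.014, -0.655, 2.824, 3.768, -1.809, -1.809, 0.553, 1.237, -1.11, 1.266]
```

```bash
cat > ik.py <<'E'
from kin import *
sg,p=json.load(open('kin.json')); p=np.array(p)
LO=np.array([-2.91,-.3,-1.5,.17,-1.26,.16,-2.52]);HI=np.array([2.91,2.13,1.42,2.43,4.41,1.93,2.52])
th=np.radians(-4.85);T=np.array([.6786,.0475]);RD=np.array([[np.cos(th),-np.sin(th)],[np.sin(th),np.cos(th)]])
def w(l): return RD@(np.array(l)/1000)+T
def pose(pos,az,el,s):
    az=np.radians(az);el=np.radians(el)
    x=np.array([np.cos(az)*np.cos(el),np.sin(az)*np.cos(el),-np.sin(el)]);y=s*np.array([-np.sin(az),np.cos(az),0])
    return np.array(pos),Ro.from_matrix(np.c_[x,y,np.cross(x,y)])
def ik(P,R,q0,wt=.02):
    def f(q):
        a,b=fk(q,p,sg); return np.r_[(a-P)*10,(b.inv()*R).as_rotvec()*3,(q-q0)*wt]
    s=least_squares(f,np.clip(q0,LO+.01,HI-.01),bounds=(LO,HI)); a,b=fk(s.x,p,sg)
    return s.x,np.linalg.norm(a-P)*1000,np.degrees((b.inv()*R).magnitude())
E
python3 - <<'E'
from ik import *
from workcell import telemetry
np.set_printoptions(precision=2,suppress=True)
q=np.array(telemetry.observe()["qpos"]); print(Ro.from_euler('xyz',telemetry.observe()["tool_rot"]).as_matrix())
rng=np.random.default_rng(0)
tin0=np.array([-230,145.]);goal=np.array([-36,0.])
def tip(c,h,z,back=42): 
    d=np.array([np.cos(np.radians(h)),np.sin(np.radians(h))]); return np.r_[w(c-d*back),z/1000]
for el in(40,48):
  for h0,h1 in((-37,-37),(-45,-25),(-37,-15),(-50,0),(-75,-35)):
    for s in(1,-1):
      best=[]
      for k in range(10):
        qs=LO+rng.random(7)*(HI-LO) if k else q
        qq,e,a=ik(*pose(tip(goal,h1,18,40),h1-4.85,el,s),qs,.003)
        if e>2 or a>1.5: continue
        q1,e1,a1=ik(*pose(tip(tin0,h0,18,70),h0-4.85,el,s),qq,.01)
        best.append((e1+a1*2+np.abs(q1-q).max()*3+np.abs(qq-q1).max()*3,e1,a1,q1,qq))
      if best:
        b=min(best,key=lambda t:t[0]); print(el,h0,h1,s,"err %.1f %.1f"%b[1:3],b[3],b[4])
E
```

```text
[[ 0.51  0.86  0.  ]
 [ 0.42 -0.24 -0.88]
 [-0.76  0.44 -0.48]]
40 -37 -37 1 err 0.0 0.0 [-1.32  0.92  0.16  2.1   1.03  0.82 -1.34] [-0.98  1.01  0.48  2.07  1.56  0.46 -1.44]
40 -37 -37 -1 err 0.0 0.0 [-0.84  0.95 -0.48  2.07  1.28  1.29  1.64] [-0.43  0.92 -0.28  2.05  1.67  1.06  1.85]
40 -45 -25 1 err 0.0 0.0 [-0.79  0.97 -0.52  1.97  1.18  1.36 -1.48] [-0.4   0.9  -0.25  2.18  1.96  1.02 -1.39]
40 -45 -25 -1 err 0.0 0.0 [-0.42  1.27 -1.12  1.94  1.44  1.93  1.59] [ 0.14  1.16 -1.    2.15  2.05  1.59  2.14]
40 -37 -15 1 err 0.0 0.0 [-0.68  1.02 -0.7   2.06  1.35  1.48 -1.53] [-0.18  0.92 -0.44  2.27  2.19  1.14 -1.31]
40 -37 -15 -1 err 0.0 0.0 [-0.41  1.27 -1.14  2.05  1.52  1.93  1.61] [ 0.29  1.23 -1.1   2.24  2.23  1.61  2.31]
40 -50 0 1 err 0.0 0.0 [-0.5   1.17 -0.96  1.88  1.32  1.77 -1.55] [ 0.2   1.01 -0.73  2.34  2.5   1.22 -1.  ]
40 -50 0 -1 err 0.0 0.0 [-0.82  0.97 -0.45  1.9   1.1   1.34  1.7 ] [-0.62  0.97  0.32  2.39  2.89  0.95  1.18]
40 -75 -35 1 err 0.0 0.0 [-0.92  1.02 -0.13  1.59  0.66  1.35 -1.28] [-0.84  0.95  0.28  2.09  1.67  0.63 -1.45]
40 -75 -35 -1 err 0
[... 525 characters left out ...]
2.12  1.91  1.32  2.19]
48 -37 -15 1 err 0.0 0.0 [-0.64  0.93 -0.68  2.1   1.32  1.3  -1.45] [-0.13  0.84 -0.45  2.22  2.1   0.92 -1.16]
48 -37 -15 -1 err 0.0 0.0 [-0.56  0.97 -0.79  2.09  1.36  1.4   1.68] [-0.01  0.88 -0.61  2.22  2.07  1.02  2.07]
48 -50 0 1 err 0.0 0.0 [-0.43  1.11 -0.98  1.92  1.31  1.63 -1.5 ] [ 0.32  0.98 -0.87  2.28  2.31  1.06 -0.77]
48 -50 0 -1 err 0.0 0.0 [-0.41  1.13 -1.02  1.92  1.33  1.67  1.64] [ 0.35  1.01 -0.92  2.28  2.29  1.09  2.41]
48 -75 -35 1 err 0.0 0.0 [-0.91  0.95 -0.08  1.67  0.6   1.19 -1.22] [-0.81  0.89  0.34  2.08  1.58  0.45 -1.28]
48 -75 -35 -1 err 0.0 0.0 [-0.34  1.23 -1.08  1.62  1.19  1.82  1.53] [ 0.14  1.11 -1.03  2.02  1.81  1.49  2.17]
```

```bash
cat > plan.py <<'E'
from ik import *
from workcell import telemetry
np.set_printoptions(precision=2,suppress=True,linewidth=150)
def go(P,R,n):
    "n equal rows from the measured pose to P,R; prints one row and simulated joints"
    s=telemetry.observe(); P0=np.array(s["position"]);R0=Ro.from_euler('xyz',s["tool_rot"]);q=np.array(s["qpos"])
    rv=(R*R0.inv()).as_rotvec()
    print("now",P0,"target",P,"row mm",(P-P0)*1000/n,"deg",np.degrees(rv)/n,"x",n)
    for i in range(1,n+1):
        q,e,a=ik(P0+(P-P0)*i/n,Ro.from_rotvec(rv*i/n)*R0,q)
        if i%4==0 or i==n: print(i,q,"%.1f %.1f"%(e,a),"ax",(Ro.from_rotvec(rv*i/n)*R0).apply([1,0,0]))
def tip(c,h,z,back): 
    d=np.array([np.cos(np.radians(h)),np.sin(np.radians(h))]); return np.r_[w(np.array(c)-d*back),z/1000]
E
python3 - <<'E'
from plan import *
go(*pose(tip((-230,145),-45,260,90),-50,48,1),16)
E
```

```text
now [0.51 0.25 0.38] target [0.4  0.28 0.26] row mm [-6.42  1.83 -7.48] deg [-4.81  0.41  1.88] x 16
4 [-0.52  0.04 -0.15  2.06  0.23  0.56 -0.77] 0.0 0.0 ax [ 0.44  0.2  -0.87]
8 [-0.68  0.13 -0.2   2.    0.51  0.83 -0.9 ] 0.0 0.0 ax [ 0.4  -0.04 -0.91]
12 [-0.82  0.27 -0.23  1.96  0.66  1.09 -0.93] 0.0 0.0 ax [ 0.4  -0.29 -0.87]
16 [-0.96  0.43 -0.25  1.93  0.76  1.32 -0.91] 0.0 0.0 ax [ 0.43 -0.51 -0.74]
```

Emit:
play_rows([
  [-6.4, 1.8, -7.5, -4.8, 0.4, 1.9, 56],
  [-6.4, 1.8, -7.5, -4.8, 0.4, 1.9, 56],
  [-6.4, 1.8, -7.5, -4.8, 0.4, 1.9, 56],
  [-6.4, 1.8, -7.5, -4.8, 0.4, 1.9, 56],
  [-6.4, 1.8, -7.5, -4.8, 0.4, 1.9, 56],
  [-6.4, 1.8, -7.5, -4.8, 0.4, 1.9, 56],
  [-6.4, 1.8, -7.5, -4.8, 0.4, 1.9, 56],
  [-6.4, 1.8, -7.5, -4.8, 0.4, 1.9, 56],
])

```text
clock: 2.65
position: [0.4553, 0.264, 0.3196]
tool_rot: [1.173, 1.151, -0.114]
force: [-0.7, -0.7, -2.8]
grip_width: 0.0561
```

Emit:
play_rows([
  [-6.4, 1.8, -7.5, -4.8, 0.4, 1.9, 56],
  [-6.4, 1.8, -7.5, -4.8, 0.4, 1.9, 56],
  [-6.4, 1.8, -7.5, -4.8, 0.4, 1.9, 56],
  [-6.4, 1.8, -7.5, -4.8, 0.4, 1.9, 56],
  [-6.4, 1.8, -7.5, -4.8, 0.4, 1.9, 56],
  [-6.4, 1.8, -7.5, -4.8, 0.4, 1.9, 56],
  [-6.4, 1.8, -7.5, -4.8, 0.4, 1.9, 56],
  [-6.4, 1.8, -7.5, -4.8, 0.4, 1.9, 56],
])

```text
clock: 3.65
position: [0.4041, 0.2785, 0.2595]
tool_rot: [-0.001, 0.837, -0.866]
force: [-1.4, -0.2, -1.6]
grip_width: 0.056
```

```bash
python3 lg.py; python3 - <<'E'
from plan import *
print(Ro.from_euler('xyz',telemetry.observe()["tool_rot"]).as_matrix())
go(*pose(tip((-230,145),-45,18,85),-50,48,1),14)
E
```

```text
{'clock': 3.65, 'qpos': [-0.91, 0.439, -0.321, 1.927, 0.779, 1.337, -0.927], 'position': [0.404, 0.278, 0.26], 'tool_rot': [-0.001, 0.837, -0.866], 'force': [-1.443, -0.194, -1.57]}
[[ 0.43  0.76  0.48]
 [-0.51  0.65 -0.56]
 [-0.74 -0.    0.67]]
now [0.4  0.28 0.26] target [0.41 0.28 0.02] row mm [  0.2   -0.15 -17.25] deg [ 0.   -0.   -0.03] x 14
4 [-0.92  0.54 -0.31  1.98  0.84  1.24 -1.04] 0.0 0.0 ax [ 0.43 -0.51 -0.74]
8 [-0.93  0.66 -0.29  2.01  0.91  1.15 -1.17] 0.0 0.0 ax [ 0.43 -0.51 -0.74]
12 [-0.95  0.79 -0.26  2.01  0.99  1.07 -1.29] 0.0 0.0 ax [ 0.43 -0.51 -0.74]
14 [-0.96  0.86 -0.24  2.    1.03  1.03 -1.34] 0.0 0.0 ax [ 0.43 -0.51 -0.74]
```

Emit:
play_rows([
  [0, 0, -22, 0, 0, 0, 56],
  [0, 0, -22, 0, 0, 0, 56],
  [0, 0, -22, 0, 0, 0, 56],
  [0, 0, -22, 0, 0, 0, 56],
  [0, 0, -22, 0, 0, 0, 56],
  [0, 0, -22, 0, 0, 0, 56],
  [0, 0, -22, 0, 0, 0, 56],
  [0, 0, -22, 0, 0, 0, 56],
])

```text
clock: 4.65
position: [0.4042, 0.2784, 0.083]
tool_rot: [0.001, 0.839, -0.865]
force: [0.4, 0.3, -2.4]
grip_width: 0.0558
```

Emit:
play_rows([
  [0, 0, -22, 0, 0, 0, 56],
  [0, 0, -22, 0, 0, 0, 56],
  [0, 0, -20, 0, 0, 0, 56],
  [0, 0, 0, 0, 0, 0, 56],
])

```text
clock: 5.15
position: [0.4038, 0.2779, 0.0189]
tool_rot: [-0.002, 0.838, -0.867]
force: [-0.8, -0.5, -1.4]
grip_width: 0.056
```

```bash
python3 lg.py; python3 - <<'E'
from h import *
a=save("side","pics/s1.png");b=save("scene","pics/t1.png")
A=cv2.resize(cv2.imread("pics/s1.png")[150:350,150:420],(540,400));B=cv2.resize(cv2.imread("pics/t1.png")[200:400,300:400],(200,400))
cv2.imwrite("pics/m1.png",np.hstack([A,B]))
E
```

```text
{'clock': 5.15, 'qpos': [-0.972, 0.861, -0.244, 2.005, 1.026, 1.031, -1.348], 'position': [0.404, 0.278, 0.019], 'tool_rot': [-0.002, 0.838, -0.867], 'force': [-0.815, -0.451, -1.441]}
```

View pics/m1.png

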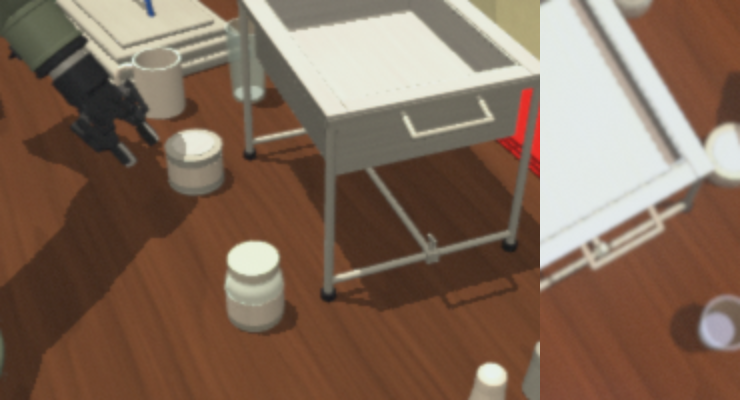

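```bash
cat >> plan.py <<'E'
def rows(c,h,el,n,z=18,B=35):
    go(*pose(tip(c,h,z,B),h-4.85,el,1),n)
E
python3 - <<'E'
from plan import *
from h import cam,proj,ray
rows((-232,147),-45,48,6)
E
```

```text
now [0.4  0.28 0.02] target [0.44 0.24 0.02] row mm [ 5.5  -6.36 -0.37] deg [-0.01  0.   -0.04] x 6
4 [-0.92  0.85 -0.22  2.03  1.07  1.   -1.33] 0.0 0.0 ax [ 0.43 -0.51 -0.74]
6 [-0.9   0.85 -0.21  2.04  1.09  0.98 -1.33] 0.0 0.0 ax [ 0.43 -0.51 -0.74]
```

Emit:
play_rows([
  [5.5, -6.4, -0.3, 0, 0, 0, 56],
  [5.5, -6.4, -0.3, 0, 0, 0, 56],
  [5.5, -6.4, -0.3, 0, 0, 0, 56],
  [5.5, -6.4, 0, 0, 0, 0, 56],
  [5.5, -6.4, 0, 0, 0, 0, 56],
  [5.5, -6.4, 0, 0, 0, 0, 56],
  [5.5, -6.4, 0, 0, 0, 0, 56],
])

```text
clock: 6.12
position: [0.4431, 0.2334, 0.0189]
tool_rot: [0.002, 0.839, -0.864]
force: [-2.4, 1.5, -2.0]
grip_width: 0.0561
```

```bash
python3 - <<'E'
from h import *
s=telemetry.observe(); print(s["position"],s["force"])
save("side","pics/s2.png");save("scene","pics/t2.png")
A=cv2.resize(cv2.imread("pics/s2.png")[180:280,190:290],(400,400),interpolation=cv2.INTER_CUBIC);B=cv2.resize(cv2.imread("pics/t2.png")[230:330,350:450],(400,400),interpolation=cv2.INTER_CUBIC)
cv2.imwrite("pics/m2.png",np.hstack([A,B]))
E
```

```text
[0.44308514 0.23342845 0.0189253 ] [-2.44600905  1.46078963 -2.00076686]
```

View pics/m2.png

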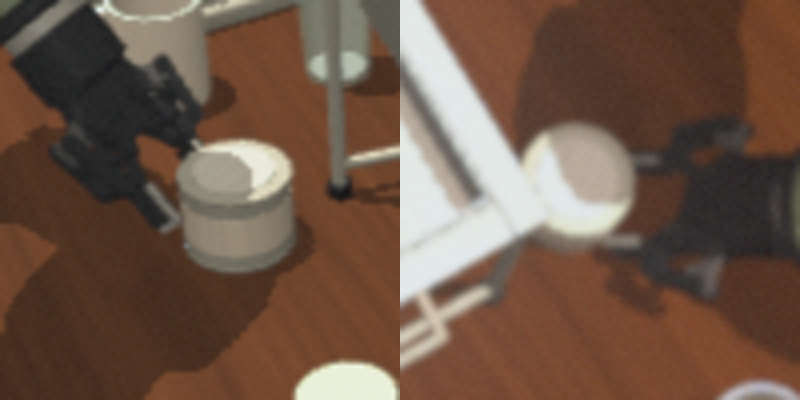

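```bash
python3 - <<'E'
from plan import *
from h import cam,ray
l=lambda P:RD.T@(np.array(P)[:2]-T)*1000
t=[l(ray(cam("scene"),(394.8,275.2),.065)),l(ray(cam("side"),(248.8,222.8),.065))]; tp=l(telemetry.observe()["position"])
d=np.array([np.cos(np.radians(-45)),np.sin(np.radians(-45))])
for c in t: r=c-tp; print(c,"along",r@d,"across",r@[-d[1],d[0]])
rows((-180,100),-40,46,6)
E
```

```text
[-226.19  139.77] along 34.56322382000608 across -0.780044189908452
[-225.63  137.2 ] along 36.77442198298384 across -2.2018830101734697
now [0.44 0.23 0.02] target [0.48 0.19 0.02] row mm [ 6.59 -7.63 -0.18] deg [-0.26 -0.22  0.8 ] x 6
4 [-0.86  0.84 -0.16  2.09  1.23  0.93 -1.34] 0.0 0.0 ax [ 0.47 -0.5  -0.73]
6 [-0.84  0.85 -0.14  2.11  1.29  0.91 -1.35] 0.0 0.0 ax [ 0.49 -0.49 -0.72]
```

Emit:
play_rows([
  [6.6, -7.6, 0, -0.3, -0.2, 0.8, 56],
  [6.6, -7.6, 0, -0.3, -0.2, 0.8, 56],
  [6.6, -7.6, 0, -0.3, -0.2, 0.8, 56],
  [6.6, -7.6, 0, -0.3, -0.2, 0.8, 56],
  [6.6, -7.6, 0, -0.3, -0.2, 0.8, 56],
  [6.6, -7.6, 0, -0.3, -0.2, 0.8, 56],
])

```text
clock: 6.98
position: [0.4829, 0.1876, 0.019]
tool_rot: [-0.007, 0.801, -0.786]
force: [-1.9, 1.4, -3.1]
grip_width: 0.0558
```

```bash
python3 - <<'E'
from plan import *
print(telemetry.observe()["force"]);rows((-130,47),-33,44,8)
E
```

```text
[-1.92  1.44 -3.07]
now [0.48 0.19 0.02] target [0.53 0.13 0.02] row mm [ 5.32 -7.6  -0.12] deg [-0.13 -0.2   0.87] x 8
4 [-0.81  0.85 -0.1   2.16  1.44  0.87 -1.39] 0.0 0.0 ax [ 0.53 -0.47 -0.71]
8 [-0.76  0.85 -0.06  2.21  1.61  0.85 -1.45] 0.0 0.0 ax [ 0.57 -0.44 -0.69]
```

Emit:
play_rows([
  [5.3, -7.6, -0.1, -0.1, -0.2, 0.9, 56],
  [5.3, -7.6, -0.1, -0.1, -0.2, 0.9, 56],
  [5.3, -7.6, -0.1, -0.1, -0.2, 0.9, 56],
  [5.3, -7.6, -0.1, -0.1, -0.2, 0.9, 56],
  [5.3, -7.6, -0.1, -0.1, -0.2, 0.9, 56],
  [5.3, -7.6, -0.1, -0.1, -0.2, 0.9, 56],
  [5.3, -7.6, -0.1, -0.1, -0.2, 0.9, 56],
  [5.3, -7.6, -0.1, -0.1, -0.2, 0.9, 56],
])

```text
clock: 7.98
position: [0.5251, 0.1271, 0.0182]
tool_rot: [0.005, 0.772, -0.652]
force: [-1.8, 2.3, -0.7]
grip_width: 0.0558
```

```bash
python3 - <<'E'
from plan import *
print(telemetry.observe()["force"]);rows((-85,3),-24,43,8)
E
```

```text
[-1.84  2.27 -0.68]
now [0.53 0.13 0.02] target [0.56 0.07 0.02] row mm [ 4.8  -6.56 -0.03] deg [-0.1  -0.11  1.09] x 8
4 [-0.7   0.85 -0.04  2.25  1.81  0.83 -1.52] 0.0 0.0 ax [ 0.61 -0.4  -0.69]
8 [-0.62  0.86 -0.03  2.29  2.    0.84 -1.57] 0.0 0.0 ax [ 0.64 -0.35 -0.68]
```

Emit:
play_rows([
  [4.8, -6.6, 0, -0.1, -0.1, 1.1, 56],
  [4.8, -6.6, 0, -0.1, -0.1, 1.1, 56],
  [4.8, -6.6, 0, -0.1, -0.1, 1.1, 56],
  [4.8, -6.6, 0, -0.1, -0.1, 1.1, 56],
  [4.8, -6.6, 0, -0.1, -0.1, 1.1, 56],
  [4.8, -6.6, 0, -0.1, -0.1, 1.1, 56],
  [4.8, -6.6, 0, -0.1, -0.1, 1.1, 56],
  [4.8, -6.6, 0, -0.1, -0.1, 1.1, 56],
])

```text
clock: 8.98
position: [0.5633, 0.0743, 0.0182]
tool_rot: [-0.001, 0.752, -0.502]
force: [-1.5, 1.8, -1.5]
grip_width: 0.0561
```

```bash
python3 - <<'E'
from plan import *
from h import save,cv2
s=telemetry.observe();print(s["force"]);rows((-48,0),-20,42,8)
save("side","pics/s3.png")
A=cv2.resize(cv2.imread("pics/s3.png")[130:330,220:440],None,fx=3,fy=3,interpolation=cv2.INTER_CUBIC);cv2.imwrite("pics/m3.png",A)
E
```

```text
[-1.54  1.85 -1.47]
now [0.56 0.07 0.02] target [0.6  0.07 0.02] row mm [ 4.46 -1.   -0.03] deg [-0.06 -0.13  0.49] x 8
4 [-0.59  0.87 -0.01  2.27  2.07  0.83 -1.56] 0.0 0.0 ax [ 0.66 -0.33 -0.68]
8 [-0.56  0.87  0.    2.25  2.14  0.83 -1.56] 0.0 0.0 ax [ 0.67 -0.31 -0.67]
```

View pics/m3.png

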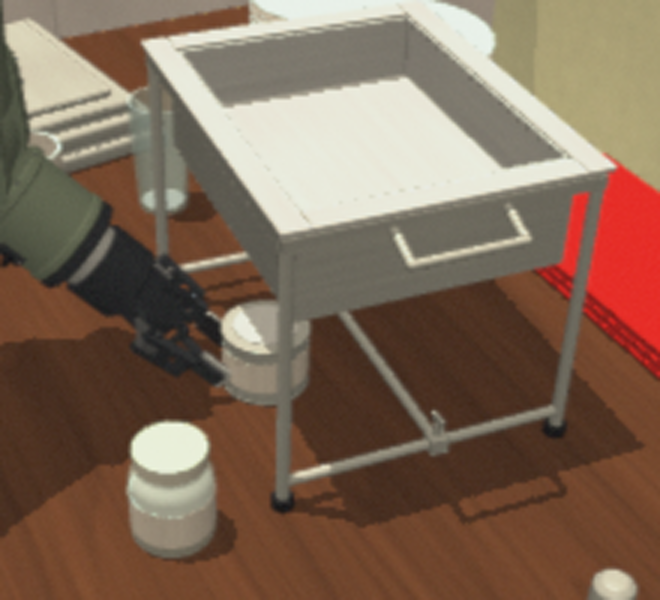

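Emit:
play_rows([
  [4.5, -1, 0, 0, -0.1, 0.5, 56],
  [4.5, -1, 0, 0, -0.1, 0.5, 56],
  [4.5, -1, 0, 0, -0.1, 0.5, 56],
  [4.5, -1, 0, 0, -0.1, 0.5, 56],
  [4.5, -1, 0, 0, -0.1, 0.5, 56],
  [4.5, -1, 0, 0, -0.1, 0.5, 56],
])

```text
clock: 9.78
position: [0.5905, 0.0684, 0.0182]
tool_rot: [0.006, 0.743, -0.446]
force: [-2.5, 0.2, -1.4]
grip_width: 0.056
```

```bash
python3 - <<'E'
from plan import *
from h import cam,ray,save,cv2
l=lambda P:RD.T@(np.array(P)[:2]-T)*1000
s=telemetry.observe();print(s["force"],l(s["position"]),"before:",l(ray(cam("side"),(308.3,238.3),.065)))
save("side","pics/s4.png")
A=cv2.resize(cv2.imread("pics/s4.png")[190:300,260:400],None,fx=5,fy=5,interpolation=cv2.INTER_CUBIC);cv2.imwrite("pics/m4.png",A)
E
```

```text
[-2.55  0.16 -1.41] [-89.55  13.41] before: [-87.43   2.24]
```

View pics/m4.png

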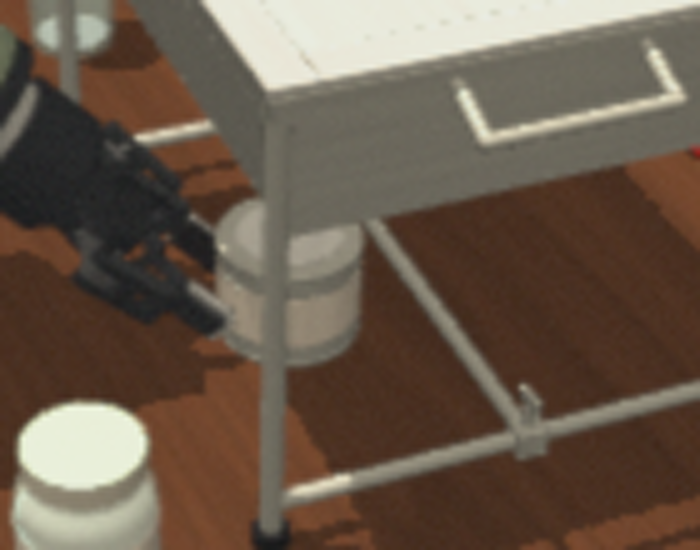

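Emit:
play_rows([
  [2, -0.2, 0, 0, 0, 0, 56],
  [2, -0.2, 0, 0, 0, 0, 56],
  [2, -0.2, 0, 0, 0, 0, 56],
  [2, -0.2, 0, 0, 0, 0, 56],
  [2, -0.2, 0, 0, 0, 0, 56],
  [2, -0.2, 0, 0, 0, 0, 56],
  [2, -0.2, 0, 0, 0, 0, 56],
])

```text
clock: 10.7
position: [0.6043, 0.0671, 0.0182]
tool_rot: [0.005, 0.743, -0.447]
force: [-2.0, 0.4, -1.7]
grip_width: 0.0562
```

Emit:
play_rows([
  [1, 0, 0, 0, 0, 0, 56],
  [1, 0, 0, 0, 0, 0, 56],
])

```text
clock: 10.95
position: [0.6062, 0.0671, 0.0182]
tool_rot: [0.005, 0.743, -0.447]
force: [-2.3, 1.1, -2.0]
grip_width: 0.0561
```

Emit:
play_rows([
  [1, 0, 0, 0, 0, 0, 56],
  [1, 0, 0, 0, 0, 0, 56],
])

```text
clock: 11.2
position: [0.6083, 0.0671, 0.0182]
tool_rot: [0.005, 0.743, -0.447]
force: [-1.9, 0.3, -1.1]
grip_width: 0.056
```

Emit:
play_rows([
  [0.7, 0, 0, 0, 0, 0, 56],
  [0.7, 0, 0, 0, 0, 0, 56],
])

```text
clock: 11.45
position: [0.6096, 0.0671, 0.0182]
tool_rot: [0.005, 0.743, -0.447]
force: [-2.7, -0.2, -1.2]
grip_width: 0.0561
```

Emit:
play_rows([
  [0.7, 0, 0, 0, 0, 0, 56],
  [0.7, 0, 0, 0, 0, 0, 56],
])

```text
clock: 11.7
position: [0.611, 0.0671, 0.0182]
tool_rot: [0.005, 0.743, -0.447]
force: [-2.2, -0.5, -1.4]
grip_width: 0.0558
```

Emit:
play_rows([
  [0.7, 0, 0, 0, 0, 0, 56],
])

```text
clock: 11.82
position: [0.6117, 0.0671, 0.0182]
tool_rot: [0.005, 0.743, -0.447]
force: [-2.2, 0.0, -1.8]
grip_width: 0.0562
```

Emit:
play_rows([
  [0.7, 0, 0, 0, 0, 0, 56],
])

```text
clock: 11.95
position: [0.6124, 0.0671, 0.0182]
tool_rot: [0.005, 0.743, -0.447]
force: [-2.4, 0.3, -1.2]
grip_width: 0.0559
```

Emit:
play_rows([
  [0.6, 0, 0, 0, 0, 0, 56],
])

```text
clock: 12.08
position: [0.613, 0.0671, 0.0182]
tool_rot: [0.005, 0.743, -0.447]
force: [-2.1, -0.3, -1.6]
grip_width: 0.0558
```

Emit:
play_rows([
  [0.6, 0, 0, 0, 0, 0, 56],
])

```text
clock: 12.2
position: [0.6136, 0.0671, 0.0182]
tool_rot: [0.005, 0.743, -0.447]
force: [-3.4, -0.3, -1.3]
grip_width: 0.056
```

Emit:
play_rows([
  [0.6, 0, 0, 0, 0, 0, 56],
])

```text
clock: 12.32
position: [0.6141, 0.067, 0.0181]
tool_rot: [0.005, 0.743, -0.447]
force: [-5.5, 0.8, -0.0]
grip_width: 0.0563
```

```bash
python3 - <<'E'
from plan import *
from h import cam,ray,save,cv2,vision
l=lambda P:RD.T@(np.array(P)[:2]-T)*1000
F=[]
for i in range(4): vision.grab_frame("wrist"); F.append(telemetry.observe()["force"])
print(np.mean(F,0),np.std(F,0)); s=telemetry.observe();print(l(s["position"]))
save("side","pics/s5.png")
A=cv2.resize(cv2.imread("pics/s5.png")[190:300,260:400],None,fx=5,fy=5,interpolation=cv2.INTER_CUBIC);cv2.imwrite("pics/m5.png",A)
E
```

```text
[-5.02  0.54 -0.11] [0.22 0.35 0.59]
[-66.01  14.05]
```

View pics/m5.png

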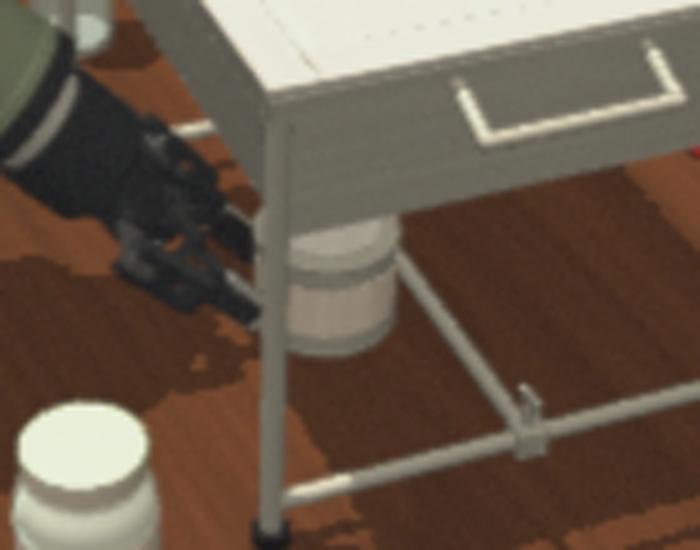

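Emit:
play_rows([
  [0.4, 0, 0, 0, 0, 0, 56],
  [0, 0, 0, 0, 0, 0, 56],
  [0, 0, 0, 0, 0, 0, 56],
])

```text
clock: 12.95
position: [0.6143, 0.0671, 0.018]
tool_rot: [0.005, 0.744, -0.447]
force: [-7.0, 1.4, 0.5]
grip_width: 0.0559
```

Emit:
play_rows([
  [-2, 1, 0, 0, 0, 0, 56],
  [-4, 2, 0, 0, 0, 0, 56],
  [-8, 4, 0, 0, 0, 0, 56],
  [-10, 5, 0, 0, 0, 0, 56],
  [-12, 6, 0, 0, 0, 0, 56],
  [-12, 6, 0, 0, 0, 0, 56],
  [-12, 6, 0, 0, 0, 0, 56],
  [-2, 1, 0, 0, 0, 0, 56],
])

```text
clock: 13.95
position: [0.5518, 0.0989, 0.018]
tool_rot: [0.005, 0.743, -0.446]
force: [0.5, -0.7, -2.3]
grip_width: 0.0563
```

```bash
python3 - <<'E'
from plan import *
from h import save,cv2
s=telemetry.observe();print(s["clock"],s["position"],s["force"],s["qpos"])
save("side","pics/s6.png")
A=cv2.resize(cv2.imread("pics/s6.png")[130:330,200:440],None,fx=3.3,fy=3.0,interpolation=cv2.INTER_CUBIC);cv2.imwrite("pics/m6.png",A)
a,b=[cv2.imread(f"pics/s{i}.png")[130:330,330:440].astype(int) for i in(3,6)]; print("diff dish region",np.abs(a-b).mean())
E
```

```text
13.95 [0.55 0.1  0.02] [ 0.5  -0.67 -2.28] [-0.66  0.87 -0.04  2.31  2.03  0.88 -1.61]
diff dish region 1.7257575757575758
```

View pics/m6.png

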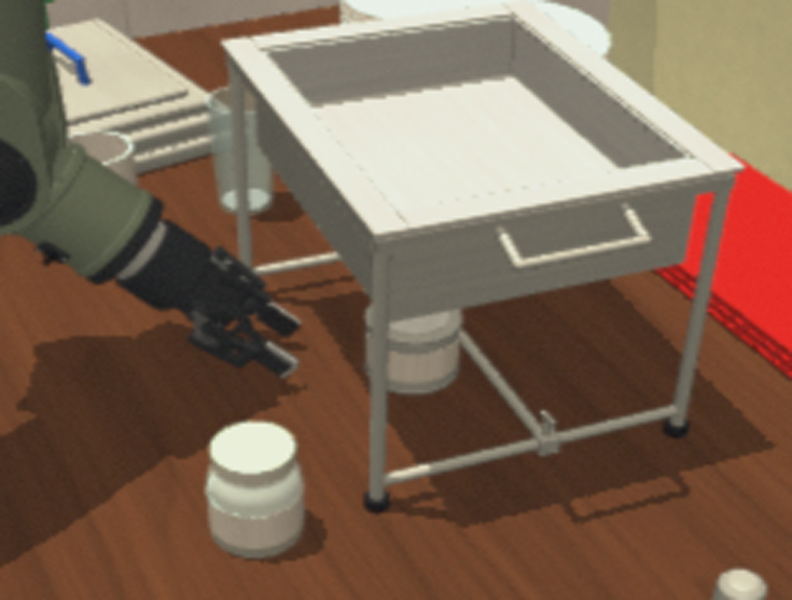

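```bash
python3 - <<'E'
from plan import *
from h import cam,ray,workorder
c=cam("side");P=ray(c,(324.8,260),0);o=-c[1].T@c[2];d=(P-o)[:2];d/=np.linalg.norm(d)
L=RD.T@(P[:2]+d*.0425-T)*1000;print("tin local",L)
if -50<L[0]<-3 and abs(L[1])<15: print(workorder.job_done())
E
```

```text
tin local [-31.46   6.81]
the job is handed in; nothing more can be done
None
```

The tin is standing upright under the pan, was pressed against the burner rest bar, and the job is handed in at about 14 s on the robot's clock. No verdict is reported.

I pushed the tin with two tilted fingertips along a curved path from its start on the left, then straight in towards the back of the dish.

**Contact:** the force along x rose from a steady 2.3 N while sliding to about 5 N, and then to 7 N when I pressed a little further. It held for several tenths of a second. I then backed the fingers off about 70 mm, clear of everything.

**Tin position:** the last side picture puts the tin at about x −31 mm, y +7 mm in the dish frame. The fingertip position gives about −33 mm, +2 mm. The two y values differ by about 5 mm, but both readings are well within the limits.

**Dish and other things:** the dish region of the side picture changed very little between before and after the press. The jar, glass and mug looked undisturbed. I did not re-measure any of them separately.

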